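# Put the film canisters away in the shadow-cut tray

### The arm

A 6-joint arm with a two-finger parallel gripper is mounted at the origin on the work surface. World frame = base frame: x ahead of the robot, y to its left, z up, the work surface at z = 0. Lengths are in m, angles in degrees, forces in N, time in s.
With the tool pointing down it reaches from about 0.25 to 0.725 m from the base axis. Payload 9.7 kg.
Tool frame: the origin (TCP) lies between the finger pads; the fingertips stand bot.tcp_to_tips ahead of it and the grasp point (between the pads) lies 11 mm behind it (bot.tcp_to_tips is the distance from the TCP to the fingertips, in m); z points along the fingers, y is the line along which they close (so a half turn about z gives the same grasp; the last joint's range is limited). The gripper opens to 85 mm and grips with 20 to 120 N. Pads are 22 mm wide; open, the fingers measure 114 mm over their backs; the gripper's body (76 mm by 85 mm) begins 54 mm behind the grasp point. The pads swing forward as they close: fully open they stand 13 mm farther back than shut.
Start: joints at [71.219, 4.979, 10.078, 95.1, 0, 90], TCP at [0.177, 0.521, 0.239] pointing down, gripper open.
Joint ranges: [-179.16, 179.16], [-48.56, 103.87], [-65.8, 70.77], [-126.05, 130.52], [-82.76, 87.17], [-180, 180]. Speed limits (degrees/s): [127.2, 127.2, 147.25, 180, 180, 180].

### API

Orientations are given as [roll, pitch, yaw] about the fixed x, y, z axes, in that order (R = Rz(yaw) Ry(pitch) Rx(roll)).
In Python, from workcell import bot gives the robot as it stands. The module is installed in compiled form; this text tells all that it offers.
- The arm moves only by the tool carry_out, never from a script. Its arguments are lists of equal length, an entry for each row: "linear": the shift along the world's x, y, z normalised to -1 to 1, where 1 is 2 cm, a list of three; "rotation": the turn, a rotation vector about the world's x, y, z normalised to -1 to 1, where 1 is 8 degrees, a list of three; "grip": the closure, from -1 (fully open) to 1 (shut). In form: {"linear": [[tx, ty, tz], ...], "rotation": [[rx, ry, rz], ...], "grip": [grip, ...]}. A call has 1 to 12 rows; each row shifts and turns the commanded pose from where the row before left it; what a row does not reach is not made up. A row lasts 1/10 s, in which the tool goes at most 50 mm and 8.59 degrees, less where a joint would pass 70% of its speed; a pose out of reach is approached as far as the arm can. A call with a number of a shift or a turn outside -1 to 1 is refused whole. A call with a gripper value outside its range is refused whole. The fingers move at their own pace and stop on an object; "grip_force" is the grip in N (left out, the last holds). Time passes only in rows, so rows that do not move let the fingers close. It gives the time, the measured TCP pose, the force, the opening and the grip force at its end, in the units of the state.
- bot.get_obs(): the state, without advancing time (a new reading comes with each control period).
- bot.camera(name): name is "scene" or "top" or "wrist"; returns the picture (384x512x3 uint8, blue, green, red); there is no depth.
- bot.camera_model(name): a dict with "fx", "fy", "cx", "cy" (pixels), "camera_from_world" (4x4, takes a point from world to camera coordinates). Camera axes: x right, y up, looking along -z (the intrinsics and any distortion apply to the point x, -y, -z); pixel columns grow to the right and rows downward; lengths in m; the calibration is good to about 2 mm. A picture is of the moment at which its call begins: read the wrist's pose just before it. camera_model takes no time and is no camera call; for the wrist camera it gives the pose at the moment of the call.
- bot.job_done(): hands the job in; it is judged then, once.
The state is a dict: "time": time; "q": joint angles; "qd": joint speeds; "joint_efforts": joint torques, N m; "ee_pos": TCP position; "tcp_rot": TCP orientation; "wrist_force": force on the tool from outside, world axes, zero at the start; "torque": the same for the moment, N m; "opening": finger opening in m; "grasp_force": force on a finger pad.
Only numpy, scipy, OpenCV 4.12 (cv2) and the standard library are available. Lean on these libraries where they do the work, as an engineer would, in place of code of your own. Each camera call takes 0.05 s, during which the arm holds its last target. There are 200 camera calls.

### The job

Put the film away: pick out the four translucent film canisters on the desk and set each one upright in the black foam tray, down in the cut-out that has its own outline and size, sitting flat on the pale floor. Leave the loupe and the steel reel standing where they are.

Things in the scene. Friction and masses are not known exactly. Their poses are not given: they have to be found in the camera images.
- can_single: 35 mm film canister: round translucent tub with a flush whitish lid and one dark film cassette inside, diameter 34 mm over its whole height, 52 mm tall, about 30 g, standing upright. Origin: centre of its underside, z up along its axis; its yaw has no meaning.
- can_tub: Roll-film canister, the wider and taller of the two round ones: translucent with a flush whitish lid and a pale paper roll inside, diameter 46 mm over its whole height, 74 mm tall, about 45 g, standing upright. Origin: centre of its underside, z up along its axis; its yaw has no meaning.
- can_twin: Twin film canister: translucent, oblong with two round ends, two dark film cassettes side by side inside, 70 mm long (along its x), 36 mm wide (along its y, flat sides 34 mm long), 52 mm tall, about 55 g, standing upright. Origin: centre of its underside, z up.
- can_slide: Slide canister: translucent rectangular box with a flush whitish lid, a row of white slide mounts inside, 54 mm (along its x) by 40 mm (along its y), 56 mm tall, about 60 g, standing upright. Origin: centre of its underside, z up.
- cut_single: Fixed black foam block with a round cut-out 44 mm in diameter, for the 34 mm canister. All four blocks are 100 mm (x) by 90 mm (y), 22 mm high, the cut-out in the middle: pale floor, vertical walls, 4 mm bevel at the mouth. Origin: centre of the block's underside, z up, 3 mm above the desk; the cut-out's floor is 6 mm above the origin, the foam's top 22 mm.
- cut_tub: Foam block (size, origin and depth as cut_single) with the large round cut-out, 56 mm in diameter, for the 46 mm round canister. The four blocks lie two by two, touching, with the same yaw, in any order, in a fixed low clear tray whose walls end 5 mm below the foam's top.
- cut_twin: Foam block (size, origin and depth as cut_single) with the oblong round-ended cut-out, 80 mm long (along the block's x) by 46 mm (along its y), for the twin canister.
- cut_slide: Foam block (size, origin and depth as cut_single) with the rectangular cut-out, 64 mm (along the block's x) by 50 mm (along its y), for the slide canister.
- reel: Stainless spiral film reel lying flat, diameter 66 mm, 42 mm tall, about 110 g, loose. To be left where it is. Origin: centre of its underside.
- loupe: Black plastic loupe, loose, a 46 mm square foot with a round eyepiece above, 50 mm tall, about 75 g. To be left where it is. Origin: centre of its underside.

How it is judged:
By the outcome, as a careful person would: the job done as asked, in the order asked, and still so for the second after the job is handed in, with the robot touching nothing.
It also fails if it takes over 96 s, if anything falls off the work surface, if the arm or the gripper's body presses on something with over 40 N, if the wrist force passes 120 N, or if a joint passes its speed limit or range.

## Working session

There is one attempt and no reset: what is moved stays moved. The work goes in short steps, Python scripts to look and compute and a tool call to move; the robot and the scene stay as the last step left them, time stands still between calls to the robot, and variables do not carry over. Pictures are saved under pics/ and viewed, at most 14 in all, crops included, and the job is handed in when it is done.

Besides the shell and the picture viewer there is one more tool, called after "Call:" by a JSON object that holds its "api" and its "payload", one argument or row to a line. carry_out: Moves the arm, as the interface text tells. Its arguments: {"type":"object","properties":{"linear":{"type":"array","items":{"type":"array","items":{"type":"number"}}},"rotation":{"type":"array","items":{"type":"array","items":{"type":"number"}}},"grip":{"type":"array","items":{"type":"number"}},"grip_force":{"type":"number"}},"required":["linear","rotation","grip"]}

```bash
mkdir -p pics
python3 - <<'E'
from workcell import bot
import cv2,json
o=bot.get_obs();print({k:o[k] for k in("time","ee_pos","tcp_rot","opening","q")},bot.tcp_to_tips)
for n in("scene","top"):
    cv2.imwrite(f"pics/{n}0.png",bot.camera(n)); m=bot.camera_model(n);print(n,m)
E
```

```text
{'time': 0.0, 'ee_pos': array([0.17701471, 0.52049786, 0.23860319]), 'tcp_rot': array([-1.79923989e+02,  1.11964277e-03,  1.61217801e+02]), 'opening': 0.08528240813915436, 'q': array([ 7.12180476e+01,  5.01044041e+00,  1.00359924e+01,  9.51015628e+01,
       -1.11931429e-03,  9.00002483e+01])} 0.008
scene {'fx': 497.6641737181094, 'fy': 497.6641737181094, 'cx': 258.54180605147445, 'cy': 190.0339571835118, 'camera_from_world': array([[-0.32315236,  0.94628963, -0.01041541,  0.14722072],
       [-0.50494333, -0.16310599,  0.84760172,  0.22953839],
       [ 0.8003779 ,  0.27916369,  0.53053072, -1.52129519],
       [ 0.        ,  0.        ,  0.        ,  1.        ]])}
top {'fx': 475.0045275713613, 'fy': 475.0045275713613, 'cx': 260.18513306785616, 'cy': 201.80106178876366, 'camera_from_world': array([[-0.0084561 , -0.99994943,  0.00544355,  0.02449486],
       [ 0.9902736 , -0.007618  ,  0.13892505, -0.51735474],
       [-0.13887656,  0.00656537,  0.99028794, -1.0003607 ],
       [ 0.        ,  0.        ,  0.        ,  1.        ]])}
```

View pics/scene0.png

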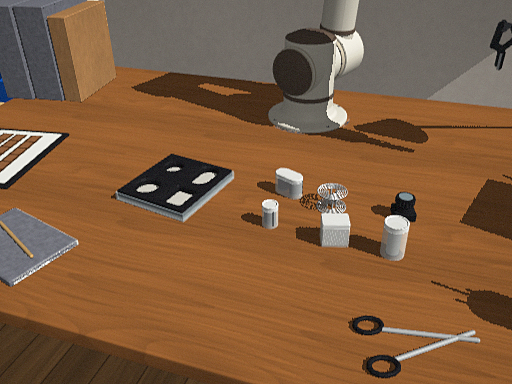

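View pics/top0.png

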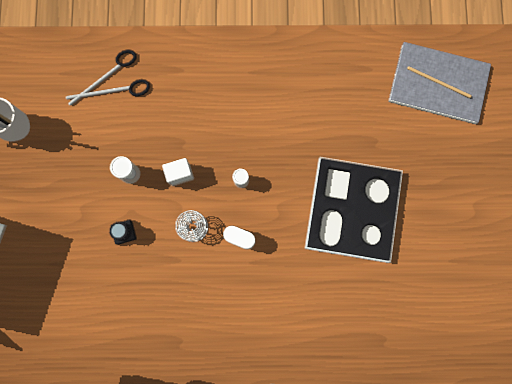

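The top view shows the canisters at px: tub (124,168), slide (178,172), single (240,177), twin (239,237). It also shows the reel at (191,226), the loupe at (122,232), and the tray cut-outs: slide (339,184), tub (377,190), twin (331,229), single (372,235).

```bash
cat > h.py <<'E'
import numpy as np, cv2
from workcell import bot
def ray(m,px,z):
    px=np.atleast_2d(np.asarray(px,float)); T=m["camera_from_world"]; R,t=T[:3,:3],T[:3,3]
    d=np.c_[(px[:,0]-m["cx"])/m["fx"],-(px[:,1]-m["cy"])/m["fy"],-np.ones(len(px))]@R
    c=-R.T@t
    return c+d*((z-c[2])/d[:,2])[:,None]
def blobs(mask,lo,hi):
    cs,_=cv2.findContours(mask.astype(np.uint8),cv2.RETR_EXTERNAL,cv2.CHAIN_APPROX_NONE)
    return [c for c in cs if lo<cv2.contourArea(c)<hi]
def rect(pts):
    (c,s,a)=cv2.minAreaRect((pts[:,:2]*1000).astype(np.float32)); 
    if s[0]<s[1]: s=s[::-1]; a+=90
    return np.round(c,1),np.round(s,1),round((a+90)%180-90,1)
E
python3 - <<'E'
from h import *
im=cv2.imread("pics/top0.png");m=bot.camera_model("top")
T=m["camera_from_world"];print("cam",-T[:3,:3].T@T[:3,3])
hsv=cv2.cvtColor(im,cv2.COLOR_BGR2HSV)
w=(hsv[...,1]<50)&(hsv[...,2]>140); w[:140]=0;w[280:]=0
for c in blobs(w,60,3000):
    M=cv2.moments(c);p=[M['m10']/M['m00'],M['m01']/M['m00']]
    out=[np.round(p,1),M['m00']]
    for z in(.009,.026,.037): out+= [z,np.round(ray(m,p,z)[0,:2]*1000,1)]
    print(*out, rect(ray(m,c[:,0],.009 if 300<p[0]<400 else .052)))
b=(hsv[...,2]<60); b[:,:295]=0;b[:,410:]=0;b[:150]=0;b[275:]=0
for c in blobs(b,3000,20000): print("foam",c[:,0].min(0),c[:,0].max(0),rect(ray(m,c[:,0],.025)))
c=max(blobs((hsv[...,1]<60)&(np.indices(b.shape)[1]>295)&(np.indices(b.shape)[1]<410)&(np.indices(b.shape)[0]>150)&(np.indices(b.shape)[0]<275),3000,20000),key=cv2.contourArea)
print("tray",rect(ray(m,c[:,0],.02)))
E
```

```text
cam [0.37360322 0.02712015 1.06238533]
[372.7 235. ] 195.5 0.009 [ 445. -229.] 0.026 [ 443.8 -224.9] 0.037 [ 443.1 -222.2] (array([ 445. , -229.7]), array([40.3, 31.1]), -2.3)
[238.7 236.8] 466.0 0.009 [443.3  68.4] 0.026 [442.2  67.8] 0.037 [441.5  67.3] (array([440.5,  66.6]), array([69.9, 36.2]), 67.0)
[117.9 230.2] 120.5 0.009 [460.2 336.1] 0.026 [458.8 331.1] 0.037 [457.9 327.9] (array([457.1, 323.3]), array([25.9, 25.5]), 1.8)
[332.6 228.4] 451.0 0.009 [ 460.4 -140.4] 0.026 [ 459.  -137.7] 0.037 [ 458.1 -135.9] (array([ 461.3, -140.8]), array([77.6, 35.5]), -9.9)
[190.7 225.8] 676.0 0.009 [468.7 175.1] 0.026 [467.1 172.7] 0.037 [466.1 171.1] (array([464.5, 168.9]), array([68.1, 64. ]), 16.2)
[378.5 191. ] 333.5 0.009 [ 543.9 -246.1] 0.026 [ 541.1 -241.7] 0.037 [ 539.3 -238.9] (array([ 543.9, -246.3]), array([50.6, 42.8]), -2.3)
[339.2 184.1] 440.5 0.009 [ 560.2 -158.2] 0.026 [ 557.2 -155.2] 0.037 [ 555.2 -153.3] (array([ 560.3, -158.2]), array([62.3, 39.8]), -9.9)
[240.1 176.3] 181.5 0.009 [579.7  65. ] 0.026 [576.4  64.4] 0.037 [574.2  64. ] (array([570.9,  63.6]), array([34.6, 33. ]), 89.6)
[176.1 169.7] 435.5 0.009 [596.  209.5] 0.026 [592.4 206.6] 0.037 [590.  204.7] (array([586.9, 202. ]), array([55.1, 41.4]), -72.8)
[331.9 227.2] 214.5 0.009 [ 463.  -138.9] 0.026 [ 461.5 -136.3] 0.037 [ 460.6 -134.5] (array([ 504. , -189.7]), array([211. , 191.9]), -10.1)
[120.7 166.8] 351.5 0.009 [603.6 334.7] 0.026 [599.9 329.7] 0.037 [597.4 326.5] (array([594.8, 322.5]), array([46.9, 45.4]), 1.7)
foam [308 159] [400 259] (array([ 502.6, -186.8]), array([198.2, 179.1]), -10.1)
tray (array([ 502.6, -187.3]), array([209.8, 190.7]), -10.1)
```

Call:
{"api": "carry_out", "payload": {
  "linear": [
    [0.86,-0.426,-0.08],
    [0.86,-0.426,-0.08],
    [0.86,-0.426,-0.08],
    [0.86,-0.426,-0.08],
    [0.86,-0.426,-0.08],
    [0.86,-0.426,-0.08],
    [0.86,-0.426,-0.08],
    [0.86,-0.426,-0.08],
    [0.86,-0.426,-0.08],
    [0.86,-0.426,-0.08],
    [0.86,-0.426,-0.08],
    [0.86,-0.426,-0.08]
  ],
  "rotation": [
    [0,0,0],
    [0,0,0],
    [0,0,0],
    [0,0,0],
    [0,0,0],
    [0,0,0],
    [0,0,0],
    [0,0,0],
    [0,0,0],
    [0,0,0],
    [0,0,0],
    [0,0,0]
  ],
  "grip": [-1,-1,-1,-1,-1,-1,-1,-1,-1,-1,-1,-1]
}}

```text
time: 1.3
ee_pos: [0.3841, 0.418, 0.2196]
tcp_rot: [-180.0, -0.0, 161.2]
wrist_force: [0.7, 0.6, -0.6]
opening: 0.0856
grasp_force: 0.0
```

Call:
{"api": "carry_out", "payload": {
  "linear": [
    [0.86,-0.426,-0.08],
    [0.86,-0.426,-0.08],
    [0.86,-0.426,-0.08],
    [0.86,-0.426,-0.08],
    [0.86,-0.426,-0.08],
    [0.86,-0.426,-0.08],
    [0.86,-0.426,-0.08],
    [0.86,-0.426,-0.08],
    [0.86,-0.426,-0.08],
    [0.86,-0.426,-0.08],
    [0.86,-0.426,-0.08],
    [0,0,0]
  ],
  "rotation": [
    [0,0,0],
    [0,0,0],
    [0,0,0],
    [0,0,0],
    [0,0,0],
    [0,0,0],
    [0,0,0],
    [0,0,0],
    [0,0,0],
    [0,0,0],
    [0,0,0],
    [0,0,0]
  ],
  "grip": [-1,-1,-1,-1,-1,-1,-1,-1,-1,-1,-1,-1]
}}

```text
time: 2.5
ee_pos: [0.5748, 0.3232, 0.2014]
tcp_rot: [-180.0, -0.0, 161.1]
wrist_force: [0.0, -0.1, -0.3]
opening: 0.0853
grasp_force: 0.0
```

Run:
```python
from h import *
m=bot.camera_model("wrist");im=bot.camera("wrist");cv2.imwrite("pics/w1.png",im)
T=m["camera_from_world"];print("cam",-T[:3,:3].T@T[:3,3], m["fx"],m["cx"],m["cy"])
hsv=cv2.cvtColor(im,cv2.COLOR_BGR2HSV)
w=(hsv[...,1]<50)&(hsv[...,2]>140)
for c in blobs(w,300,1e5): print(c[:,0].min(0),c[:,0].max(0),rect(ray(m,c[:,0],.074)),rect(ray(m,c[:,0],.056)))
t=bot.camera_model("top")
print(bot.get_obs()["time"])
```

```text
cam [0.5031433  0.34787682 0.33747756] 331.4119744838527 259.4789247556936 192.80129682713658
[  0 225] [ 52 277] (array([561.5, 103.8]), array([67.2, 29.6]), -72.1) (array([565.4,  87.1]), array([71.8, 31.6]), -72.1)
[106 186] [186 262] (array([577.7, 221.1]), array([70.6, 38.3]), -71.2) (array([582.8, 212.5]), array([75.4, 40.9]), -71.2)
[231 162] [284 230] (array([587. , 320.3]), array([56.4, 46.8]), -59.3) (array([592.7, 318.5]), array([60.2, 50. ]), -59.3)
[17 78] [112 155] (array([471.8, 198. ]), array([73.6, 58.5]), 82.1) (array([469.7, 187.8]), array([78.6, 62.5]), 82.1)
[195  22] [230  61] (array([459.8, 326.1]), array([26.2, 25.6]), -20.4) (array([456.9, 324.6]), array([28. , 27.4]), -20.4)
2.55
```

View pics/w1.png

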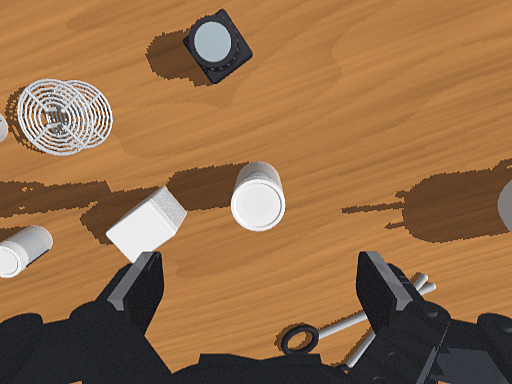

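The tub's lid is a circle centred near px (258,203). The slide box, single, reel and loupe are all standing.

Run:
```python
from h import *
m=bot.camera_model("wrist")
print(ray(m,[[257.5,203.5],[284,203.5],[231,203.5]],.074)*1000, bot.get_obs()["ee_pos"])
```

```text
[[587.41775348 317.18429147  74.        ]
 [594.63934298 338.27865973  74.        ]
 [580.19492484 296.08630367  74.        ]] [0.57380312 0.32385707 0.20178548]
```

Call:
{"api": "carry_out", "payload": {
  "linear": [
    [0.78,-0.38,0],
    [0,0,-1],
    [0,0,-1],
    [0,0,-1],
    [0,0,-1],
    [0,0,-1],
    [0,0,-1],
    [0,0,-1],
    [0,0,-1],
    [0,0,0],
    [0,0,0],
    [0,0,0]
  ],
  "rotation": [
    [0,0,0],
    [0,0,0],
    [0,0,0],
    [0,0,0],
    [0,0,0],
    [0,0,0],
    [0,0,0],
    [0,0,0],
    [0,0,0],
    [0,0,0],
    [0,0,0],
    [0,0,0]
  ],
  "grip": [-1,-1,-1,-1,-1,-1,-1,-1,-1,-1,1,1],
  "grip_force": 30
}}

```text
time: 3.75
ee_pos: [0.5888, 0.3177, 0.0442]
tcp_rot: [179.9, 0.1, 161.2]
wrist_force: [0.2, 0.4, -0.1]
opening: 0.0589
grasp_force: 0.0
```

Call:
{"api": "carry_out", "payload": {
  "linear": [
    [0,0,0],
    [0,0,0],
    [0,0,0],
    [0,0,0],
    [0,0,0],
    [0,0,0]
  ],
  "rotation": [
    [0,0,0],
    [0,0,0],
    [0,0,0],
    [0,0,0],
    [0,0,0],
    [0,0,0]
  ],
  "grip": [1,1,1,1,1,1]
}}

```text
time: 4.35
ee_pos: [0.5889, 0.3176, 0.0442]
tcp_rot: [179.9, 0.1, 161.2]
wrist_force: [-1.2, 0.2, 6.2]
opening: 0.0449
grasp_force: 30.9
```

Call:
{"api": "carry_out", "payload": {
  "linear": [
    [0,0,1],
    [0,0,1],
    [0,0,1],
    [0,0,1],
    [0,0,1],
    [0,0,1],
    [0,0,1],
    [-0.08,-0.995,0],
    [-0.08,-0.995,0],
    [-0.08,-0.995,0],
    [-0.08,-0.995,0],
    [-0.08,-0.995,0]
  ],
  "rotation": [
    [0,0,0],
    [0,0,0],
    [0,0,0],
    [0,0,0],
    [0,0,0],
    [0,0,0],
    [0,0,0],
    [0,0,0],
    [0,0,0],
    [0,0,0],
    [0,0,0],
    [0,0,0]
  ],
  "grip": [1,1,1,1,1,1,1,1,1,1,1,1]
}}

```text
time: 5.55
ee_pos: [0.5802, 0.2165, 0.1827]
tcp_rot: [180.0, 0.0, 161.2]
wrist_force: [-0.1, -0.3, -0.2]
opening: 0.0456
grasp_force: 30.9
```

Call:
{"api": "carry_out", "payload": {
  "linear": [
    [-0.08,-0.995,0],
    [-0.08,-0.995,0],
    [-0.08,-0.995,0],
    [-0.08,-0.995,0],
    [-0.08,-0.995,0],
    [-0.08,-0.995,0],
    [-0.08,-0.995,0],
    [-0.08,-0.995,0],
    [-0.08,-0.995,0],
    [-0.08,-0.995,0],
    [-0.08,-0.995,0],
    [-0.08,-0.995,0]
  ],
  "rotation": [
    [0,0,0],
    [0,0,0],
    [0,0,0],
    [0,0,0],
    [0,0,0],
    [0,0,0],
    [0,0,0],
    [0,0,0],
    [0,0,0],
    [0,0,0],
    [0,0,0],
    [0,0,0]
  ],
  "grip": [1,1,1,1,1,1,1,1,1,1,1,1]
}}

```text
time: 6.75
ee_pos: [0.5607, -0.0227, 0.1826]
tcp_rot: [180.0, 0.0, 161.2]
wrist_force: [-0.6, 0.3, -0.5]
opening: 0.0455
grasp_force: 30.9
```

Call:
{"api": "carry_out", "payload": {
  "linear": [
    [-0.08,-0.995,0],
    [-0.08,-0.995,0],
    [-0.08,-0.995,0],
    [-0.08,-0.995,0],
    [-0.08,-0.995,0],
    [-0.08,-0.995,0],
    [-0.08,-0.995,0],
    [-0.08,-0.995,0],
    [-0.08,-0.995,0],
    [-0.08,-0.995,0],
    [-0.08,-0.995,0],
    [0,0,0]
  ],
  "rotation": [
    [0,0,0],
    [0,0,0],
    [0,0,0],
    [0,0,0],
    [0,0,0],
    [0,0,0],
    [0,0,0],
    [0,0,0],
    [0,0,0],
    [0,0,0],
    [0,0,0],
    [0,0,0]
  ],
  "grip": [1,1,1,1,1,1,1,1,1,1,1,1]
}}

```text
time: 7.95
ee_pos: [0.5426, -0.2425, 0.1823]
tcp_rot: [-180.0, -0.0, 161.1]
wrist_force: [-0.6, -0.0, -0.7]
opening: 0.0451
grasp_force: 30.9
```

Run:
```python
from h import *
m=bot.camera_model("wrist");im=bot.camera("wrist");cv2.imwrite("pics/w2.png",im)
T=m["camera_from_world"];print("cam",-T[:3,:3].T@T[:3,3],bot.get_obs()["ee_pos"])
R=np.array([[np.cos(-.1763),-np.sin(-.1763)],[np.sin(-.1763),np.cos(-.1763)]])
for n,s in dict(slide=(50,45),tub=(50,-45),twin=(-50,45),single=(-50,-45)).items(): print(n,R@s+[502.6,-186.8])
# project foam outline from top measurement on the picture
P=lambda X:(lambda c:(m["fx"]*c[0]/-c[2]+m["cx"],m["cy"]-m["fy"]*c[1]/-c[2]))((T@np.r_[X,1])[:3])
d=im.copy()
q=[tuple(int(round(v)) for v in P(np.r_[(R@np.array(s)+[502.6,-186.8])/1000,.025])) for s in((100,90),(100,-90),(-100,-90),(-100,90))]
for i in range(4): cv2.line(d,q[i],q[(i+1)%4],(0,0,255),1)
cv2.imwrite("pics/w2d.png",d)
```

```text
cam [ 0.47089461 -0.21782059  0.31830873] [ 0.5427982  -0.24127607  0.18235229]
slide [ 559.71743437 -151.26693525]
tub [ 543.93250226 -239.87187821]
twin [ 461.26749774 -133.72812179]
single [ 445.48256563 -222.33306475]
```

View pics/w2d.png

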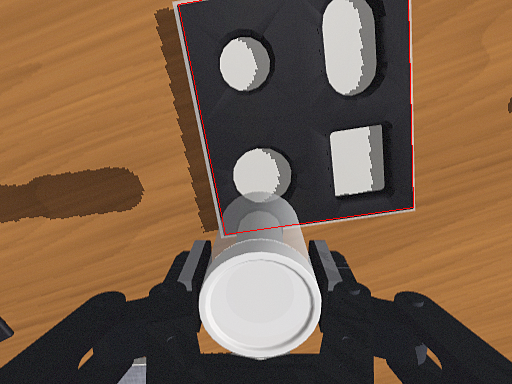

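The wrist view agrees with the measured tray outline (red) to about 1–2 px. The tub is gripped upright, with its lid at px (260,304).

Call:
{"api": "carry_out", "payload": {
  "linear": [
    [0.06,0.07,-0.5],
    [0,0,-1],
    [0,0,-1],
    [0,0,-1],
    [0,0,-1],
    [0,0,-0.8],
    [0,0,-0.5],
    [0,0,-0.25],
    [0,0,-0.2],
    [0,0,0],
    [0,0,0]
  ],
  "rotation": [
    [0,0,0],
    [0,0,0],
    [0,0,0],
    [0,0,0],
    [0,0,0],
    [0,0,0],
    [0,0,0],
    [0,0,0],
    [0,0,0],
    [0,0,0],
    [0,0,0]
  ],
  "grip": [1,1,1,1,1,1,1,1,1,1,1]
}}

```text
time: 9.1
ee_pos: [0.545, -0.2387, 0.0581]
tcp_rot: [-180.0, 0.1, 161.2]
wrist_force: [1.1, 0.5, -1.5]
opening: 0.0456
grasp_force: 30.9
```

Call:
{"api": "carry_out", "payload": {
  "linear": [
    [-0.05,-0.05,-0.1],
    [0,0,-0.1],
    [0,0,-0.05],
    [0,0,0],
    [0,0,0]
  ],
  "rotation": [
    [0,0,0],
    [0,0,0],
    [0,0,0],
    [0,0,0],
    [0,0,0]
  ],
  "grip": [1,1,1,1,1]
}}

```text
time: 9.6
ee_pos: [0.5438, -0.2398, 0.0532]
tcp_rot: [-180.0, 0.0, 161.2]
wrist_force: [-1.6, -0.2, 5.7]
opening: 0.0453
grasp_force: 31.2
```

Call:
{"api": "carry_out", "payload": {
  "linear": [
    [0,0,0],
    [0,0,0],
    [0,0,0],
    [0,0,0.3],
    [0,0,1],
    [0,0,1],
    [0,0,1],
    [0,0,1],
    [0,0,1],
    [0,0,1],
    [0,0,0.6],
    [0,0,0]
  ],
  "rotation": [
    [0,0,0],
    [0,0,0],
    [0,0,0],
    [0,0,0],
    [0,0,0],
    [0,0,0],
    [0,0,0],
    [0,0,0],
    [0,0,0],
    [0,0,0],
    [0,0,0],
    [0,0,0]
  ],
  "grip": [-0.5,-0.5,-0.5,-0.5,-0.5,-0.5,-0.5,-0.5,-1,-1,-1,-1]
}}

```text
time: 10.8
ee_pos: [0.5443, -0.2399, 0.1924]
tcp_rot: [-180.0, 0.2, 161.2]
wrist_force: [0.3, -0.1, 0.6]
opening: 0.0854
grasp_force: 0.0
```

Run:
```python
from h import *
im=bot.camera("top");cv2.imwrite("pics/t1.png",cv2.resize(im[130:290,90:420],None,fx=2.4,fy=2.4,interpolation=cv2.INTER_CUBIC))
print(bot.get_obs()["ee_pos"])
```

```text
[ 0.54398277 -0.2397755   0.19092125]
```

View pics/t1.png

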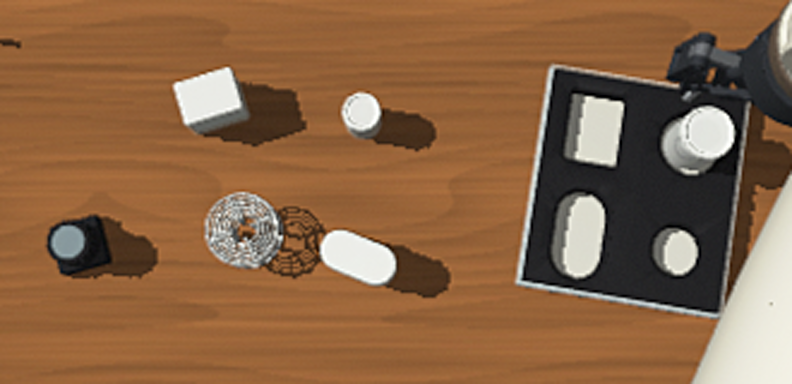

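The top view shows the tub standing in its cut-out, at zoomed px (700,138). Next is the slide box, where I'll refine the yaw with the wrist camera.

Call:
{"api": "carry_out", "payload": {
  "linear": [
    [0.09,0.96,0],
    [0.09,0.96,0],
    [0.09,0.96,0],
    [0.09,0.96,0],
    [0.09,0.96,0],
    [0.09,0.96,0],
    [0.09,0.96,0],
    [0.09,0.96,0],
    [0.09,0.96,0],
    [0.09,0.96,0],
    [0.09,0.96,0],
    [0.09,0.96,0]
  ],
  "rotation": [
    [0,0,-0.7],
    [0,0,-0.7],
    [0,0,-0.7],
    [0,0,-0.7],
    [0,0,-0.7],
    [0,0,-0.7],
    [0,0,-0.7],
    [0,0,-0.7],
    [0,0,-0.7],
    [0,0,-0.45],
    [0,0,0],
    [0,0,0]
  ],
  "grip": [-1,-1,-1,-1,-1,-1,-1,-1,-1,-1,-1,-1]
}}

```text
time: 12.05
ee_pos: [0.5649, -0.0085, 0.1889]
tcp_rot: [-179.9, -0.0, 107.2]
wrist_force: [0.1, 0.9, 0.0]
opening: 0.0852
grasp_force: 0.0
```

Call:
{"api": "carry_out", "payload": {
  "linear": [
    [0.09,0.96,0],
    [0.09,0.96,0],
    [0.09,0.96,0],
    [0.09,0.96,0],
    [0.09,0.96,0],
    [0.09,0.96,0],
    [0.09,0.96,0],
    [0.09,0.96,0],
    [0.09,0.96,0],
    [0.09,0.96,0],
    [0.09,0.96,0],
    [0,0,0]
  ],
  "rotation": [
    [0,0,0],
    [0,0,0],
    [0,0,0],
    [0,0,0],
    [0,0,0],
    [0,0,0],
    [0,0,0],
    [0,0,0],
    [0,0,0],
    [0,0,0],
    [0,0,0],
    [0,0,0]
  ],
  "grip": [-1,-1,-1,-1,-1,-1,-1,-1,-1,-1,-1,-1]
}}

```text
time: 13.25
ee_pos: [0.5849, 0.2042, 0.1896]
tcp_rot: [-179.9, -0.0, 107.3]
wrist_force: [-0.8, -0.3, -0.1]
opening: 0.0855
grasp_force: 0.0
```

Run:
```python
from h import *
o=bot.get_obs();print(o["ee_pos"],o["tcp_rot"])
m=bot.camera_model("wrist");im=bot.camera("wrist");cv2.imwrite("pics/w3.png",im)
hsv=cv2.cvtColor(im,cv2.COLOR_BGR2HSV)
for th in(140,190,210,225,235):
  w=(hsv[...,1]<50)&(hsv[...,2]>th); w[270:]=0
  for c in blobs(w,800,1e5): print(th,c[:,0].min(0),c[:,0].max(0),rect(ray(m,c[:,0],.056)),rect(ray(m,c[:,0],.052)))
```

```text
[0.58493401 0.20417531 0.18955349] [-1.79943900e+02 -1.89666599e-02  1.07329143e+02]
140 [ 48 224] [119 269] (array([453.9,  95. ]), array([75.2, 33.6]), 60.1) (array([452.3,  92.4]), array([76.4, 34.1]), 60.1)
140 [238 146] [285 216] (array([585.3, 206.1]), array([61.1, 39.4]), -72.7) (array([585.6, 205.1]), array([62., 40.]), -72.7)
140 [ 84 133] [170 210] (array([474.8, 181.6]), array([74.2, 62.2]), 59.6) (array([473.5, 180.2]), array([75.3, 63.1]), 59.6)
190 [ 48 229] [102 269] (array([448.7,  87.2]), array([58.2, 32.9]), 55.7) (array([447. ,  84.3]), array([59. , 33.4]), 55.7)
190 [238 146] [285 216] (array([585.3, 206.1]), array([61.1, 39. ]), -72.7) (array([585.7, 205.1]), array([62. , 39.6]), -72.7)
190 [ 84 133] [169 209] (array([474.5, 182.1]), array([73.6, 61.1]), 59.3) (array([473.2, 180.7]), array([74.7, 62.1]), 59.3)
210 [ 49 239] [ 97 269] (array([441.7,  90.7]), array([46.1, 30.1]), 17.3) (array([439.9,  88. ]), array([46.7, 30.5]), 17.3)
210 [238 152] [285 215] (array([586. , 204.2]), array([55.2, 38.8]), -72.7) (array([586.4, 203.2]), array([56. , 39.4]), -72.7)
225 [ 49 243] [ 97 269] (array([442.1,  88.8]), array([45.6, 26.2]), 17.3) (array([440.3,  86. ]), array([46.3, 26.5]), 17.3)
225 [239 155] [284 215] (array([586.7, 203.1]), array([52.7, 37.8]), -72.7) (array([587.1, 202.1]), array([53.5, 38.4]), -72.7)
```

View pics/w3.png

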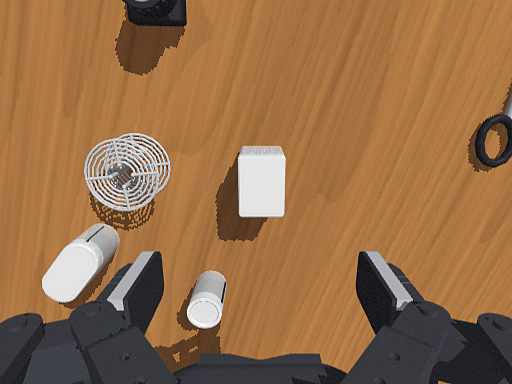

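The slide's lid sits at px (238–285, 152–216), square to the tool, which gives a centre of about (586.3, 202.5) and yaw −72.7.

Call:
{"api": "carry_out", "payload": {
  "linear": [
    [0.07,-0.08,0],
    [0,0,-1],
    [0,0,-1],
    [0,0,-1],
    [0,0,-1],
    [0,0,-1],
    [0,0,-1],
    [0,0,-1],
    [0,0,-0.7],
    [0,0,0],
    [0,0,0],
    [0,0,0]
  ],
  "rotation": [
    [0,0,0],
    [0,0,0],
    [0,0,0],
    [0,0,0],
    [0,0,0],
    [0,0,0],
    [0,0,0],
    [0,0,0],
    [0,0,0],
    [0,0,0],
    [0,0,0],
    [0,0,0]
  ],
  "grip": [-1,-1,-1,-1,-1,-1,-1,-1,-1,-1,1,1]
}}

```text
time: 14.5
ee_pos: [0.5872, 0.2004, 0.0378]
tcp_rot: [179.9, -0.0, 107.2]
wrist_force: [0.2, 0.8, 0.1]
opening: 0.0589
grasp_force: 0.0
```

Call:
{"api": "carry_out", "payload": {
  "linear": [
    [0,0,0],
    [0,0,0],
    [0,0,0],
    [0,0,0],
    [0,0,0],
    [0,0,0]
  ],
  "rotation": [
    [0,0,0],
    [0,0,0],
    [0,0,0],
    [0,0,0],
    [0,0,0],
    [0,0,0]
  ],
  "grip": [1,1,1,1,1,1]
}}

```text
time: 15.1
ee_pos: [0.5871, 0.2006, 0.0377]
tcp_rot: [179.9, 0.0, 107.2]
wrist_force: [0.2, -0.6, 5.9]
opening: 0.0399
grasp_force: 31.1
```

Call:
{"api": "carry_out", "payload": {
  "linear": [
    [0,0,1],
    [0,0,1],
    [0,0,1],
    [0,0,1],
    [0,0,1],
    [0,0,1],
    [0,0,1],
    [-0.072,-0.978,0],
    [-0.072,-0.978,0],
    [-0.072,-0.978,0],
    [-0.072,-0.978,0],
    [-0.072,-0.978,0]
  ],
  "rotation": [
    [0,0,0],
    [0,0,0],
    [0,0,0],
    [0,0,0],
    [0,0,0],
    [0,0,0],
    [0,0,0],
    [0,0,0.7],
    [0,0,0.7],
    [0,0,0.7],
    [0,0,0.7],
    [0,0,0.7]
  ],
  "grip": [1,1,1,1,1,1,1,1,1,1,1,1]
}}

```text
time: 16.3
ee_pos: [0.579, 0.1018, 0.1764]
tcp_rot: [-180.0, -0.0, 135.5]
wrist_force: [0.0, 0.2, -0.6]
opening: 0.0399
grasp_force: 30.6
```

Call:
{"api": "carry_out", "payload": {
  "linear": [
    [-0.072,-0.978,0],
    [-0.072,-0.978,0],
    [-0.072,-0.978,0],
    [-0.072,-0.978,0],
    [-0.072,-0.978,0],
    [-0.072,-0.978,0],
    [-0.072,-0.978,0],
    [-0.072,-0.978,0],
    [-0.072,-0.978,0],
    [-0.072,-0.978,0],
    [-0.072,-0.978,0],
    [-0.072,-0.978,0]
  ],
  "rotation": [
    [0,0,0.7],
    [0,0,0.7],
    [0,0,0.7],
    [0,0,0.7],
    [0,0,0.7],
    [0,0,0.7],
    [0,0,0.14],
    [0,0,0],
    [0,0,0],
    [0,0,0],
    [0,0,0],
    [0,0,0]
  ],
  "grip": [1,1,1,1,1,1,1,1,1,1,1,1]
}}

```text
time: 17.5
ee_pos: [0.5618, -0.1329, 0.1764]
tcp_rot: [180.0, -0.0, 169.9]
wrist_force: [-0.2, -0.1, -0.8]
opening: 0.0396
grasp_force: 30.5
```

Call:
{"api": "carry_out", "payload": {
  "linear": [
    [-0.072,-0.978,0],
    [0,0,0],
    [0,0,0]
  ],
  "rotation": [
    [0,0,0],
    [0,0,0],
    [0,0,0]
  ],
  "grip": [1,1,1]
}}

```text
time: 17.8
ee_pos: [0.5604, -0.1517, 0.1763]
tcp_rot: [180.0, -0.0, 169.9]
wrist_force: [0.7, 0.3, -0.2]
opening: 0.0395
grasp_force: 30.6
```

Call:
{"api": "carry_out", "payload": {
  "linear": [
    [0.03,0,-0.5],
    [0,0,-1],
    [0,0,-1],
    [0,0,-1],
    [0,0,-1],
    [0,0,-0.8],
    [0,0,-0.5],
    [0,0,-0.2],
    [0,0,-0.15],
    [0,0,0],
    [0,0,0]
  ],
  "rotation": [
    [0,0,0],
    [0,0,0],
    [0,0,0],
    [0,0,0],
    [0,0,0],
    [0,0,0],
    [0,0,0],
    [0,0,0],
    [0,0,0],
    [0,0,0],
    [0,0,0]
  ],
  "grip": [1,1,1,1,1,1,1,1,1,1,1]
}}

```text
time: 18.9
ee_pos: [0.5616, -0.1518, 0.0542]
tcp_rot: [-180.0, 0.1, 169.9]
wrist_force: [0.2, -1.0, 0.2]
opening: 0.0397
grasp_force: 30.6
```

Call:
{"api": "carry_out", "payload": {
  "linear": [
    [0,0,-0.1],
    [0,0,-0.1],
    [0,0,-0.1],
    [0,0,0],
    [0,0,0]
  ],
  "rotation": [
    [0,0,0],
    [0,0,0],
    [0,0,0],
    [0,0,0],
    [0,0,0]
  ],
  "grip": [1,1,1,1,1]
}}

```text
time: 19.4
ee_pos: [0.5611, -0.1517, 0.0474]
tcp_rot: [180.0, -0.0, 169.9]
wrist_force: [-0.5, 0.2, -1.4]
opening: 0.0394
grasp_force: 30.6
```

Call:
{"api": "carry_out", "payload": {
  "linear": [
    [0,0,-0.08],
    [0,0,0],
    [0,0,0]
  ],
  "rotation": [
    [0,0,0],
    [0,0,0],
    [0,0,0]
  ],
  "grip": [1,1,1]
}}

```text
time: 19.7
ee_pos: [0.5614, -0.1518, 0.0466]
tcp_rot: [-180.0, 0.1, 169.9]
wrist_force: [-2.1, 1.0, 5.9]
opening: 0.0391
grasp_force: 31.4
```

Call:
{"api": "carry_out", "payload": {
  "linear": [
    [0,0,0],
    [0,0,0],
    [0,0,0],
    [0,0,0.3],
    [0,0,1],
    [0,0,1],
    [0,0,1],
    [0,0,1],
    [0,0,1],
    [0,0,1],
    [0.04,0.98,0.6],
    [0.04,0.98,0]
  ],
  "rotation": [
    [0,0,0],
    [0,0,0],
    [0,0,0],
    [0,0,0],
    [0,0,0],
    [0,0,0],
    [0,0,0],
    [0,0,0],
    [0,0,0],
    [0,0,0],
    [0,0,0],
    [0,0,0]
  ],
  "grip": [-0.5,-0.5,-0.5,-0.5,-0.5,-0.5,-0.5,-0.5,-1,-1,-1,-1]
}}

```text
time: 20.9
ee_pos: [0.5635, -0.1126, 0.1865]
tcp_rot: [-180.0, 0.2, 169.9]
wrist_force: [-0.1, 0.6, -0.4]
opening: 0.0854
grasp_force: 0.0
```

Call:
{"api": "carry_out", "payload": {
  "linear": [
    [0.04,0.98,0],
    [0.04,0.98,0],
    [0.04,0.98,0],
    [0.04,0.98,0],
    [0.04,0.98,0],
    [0.04,0.98,0],
    [0.04,0.98,0],
    [0.04,0.98,0],
    [0.04,0.98,0],
    [0,0,0],
    [0,0,0]
  ],
  "rotation": [
    [0,0,0],
    [0,0,0],
    [0,0,0],
    [0,0,0],
    [0,0,0],
    [0,0,0],
    [0,0,0],
    [0,0,0],
    [0,0,0],
    [0,0,0],
    [0,0,0]
  ],
  "grip": [-1,-1,-1,-1,-1,-1,-1,-1,-1,-1,-1]
}}

```text
time: 22.0
ee_pos: [0.57, 0.0639, 0.1841]
tcp_rot: [-180.0, 0.0, 170.0]
wrist_force: [-1.0, -0.1, -0.2]
opening: 0.0856
grasp_force: 0.0
```

Run:
```python
from h import *
o=bot.get_obs();print(o["ee_pos"],o["tcp_rot"])
m=bot.camera_model("wrist");im=bot.camera("wrist")
hsv=cv2.cvtColor(im,cv2.COLOR_BGR2HSV)
w=(hsv[...,1]<50)&(hsv[...,2]>140); w[270:]=0
for c in blobs(w,500,1e5):
  a,b=c[:,0].min(0),c[:,0].max(0); r=(b[0]-a[0])/2
  print(a,b,ray(m,[(a[0]+b[0])/2,b[1]-r],.052)*1000, r)
t=bot.camera("top")
v=np.vstack([cv2.resize(t[140:290,90:410],(800,375),interpolation=cv2.INTER_CUBIC),cv2.resize(im[100:310],(549,225)).repeat(1,0) if 0 else np.hstack([cv2.resize(im[100:310],(549,225)),np.zeros((225,251,3),np.uint8)])])
cv2.imwrite("pics/v4.png",v)
```

```text
[0.5699599  0.0639478  0.18414132] [-1.79989986e+02  1.36217410e-02  1.69988815e+02]
[  0 175] [ 63 250] [[ 565.34603932 -136.34876149   52.        ]] 31.5
[240 158] [279 206] [[571.40610617  63.58454762  52.        ]] 19.5
[ 0 48] [ 37 138] [[ 483.63213172 -114.94452967   52.        ]] 18.5
[ 0 27] [102 255] [[ 555.62127599 -114.91025888   52.        ]] 51.0
[333   0] [418  77] [[471.4457043  168.21441828  52.        ]] 42.5
[185   0] [279  53] [[434.57314993  67.70782313  52.        ]] 47.0
```

View pics/v4.png

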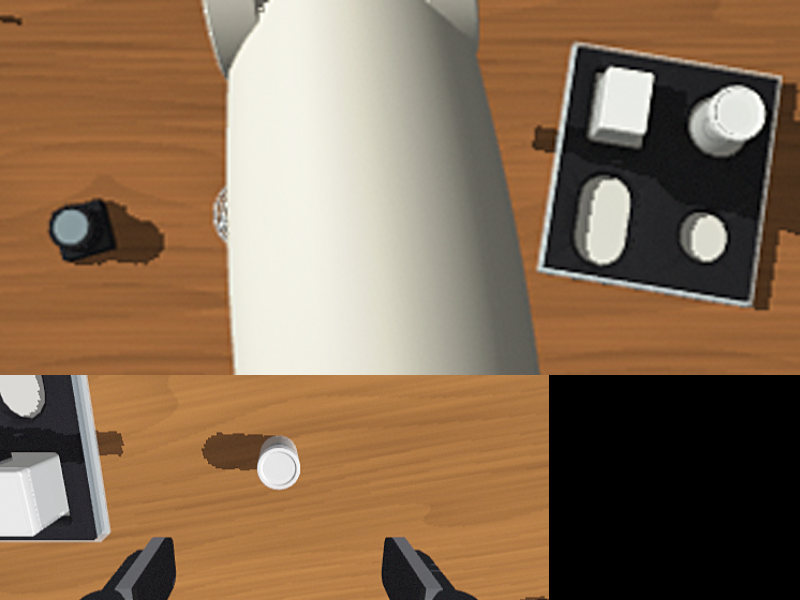

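The composite shows the slide box and tub seated in their cut-outs. The single's lid is at wrist px (260,186), which gives (571.2, 63.6).

Call:
{"api": "carry_out", "payload": {
  "linear": [
    [0.05,0,0],
    [0,0,-1],
    [0,0,-1],
    [0,0,-1],
    [0,0,-1],
    [0,0,-1],
    [0,0,-1],
    [0,0,-1],
    [0,0,-0.7],
    [0,0,0],
    [0,0,0],
    [0,0,0]
  ],
  "rotation": [
    [0,0,0],
    [0,0,0],
    [0,0,0],
    [0,0,0],
    [0,0,0],
    [0,0,0],
    [0,0,0],
    [0,0,0],
    [0,0,0],
    [0,0,0],
    [0,0,0],
    [0,0,0]
  ],
  "grip": [-1,-1,-1,-1,-1,-1,-1,-1,-1,-1,1,1]
}}

```text
time: 23.3
ee_pos: [0.5717, 0.0638, 0.0311]
tcp_rot: [180.0, 0.1, 169.9]
wrist_force: [0.3, 0.7, 1.1]
opening: 0.0592
grasp_force: 0.0
```

Call:
{"api": "carry_out", "payload": {
  "linear": [
    [0,0,0],
    [0,0,0],
    [0,0,0],
    [0,0,0],
    [0,0,0],
    [0,0,0],
    [0,0,0]
  ],
  "rotation": [
    [0,0,0],
    [0,0,0],
    [0,0,0],
    [0,0,0],
    [0,0,0],
    [0,0,0],
    [0,0,0]
  ],
  "grip": [1,1,1,1,1,1,1]
}}

```text
time: 24.0
ee_pos: [0.5715, 0.0639, 0.0309]
tcp_rot: [180.0, 0.1, 169.9]
wrist_force: [-0.7, -0.1, 5.6]
opening: 0.0333
grasp_force: 29.7
```

Call:
{"api": "carry_out", "payload": {
  "linear": [
    [0,0,1],
    [0,0,1],
    [0,0,1],
    [0,0,1],
    [0,0,1],
    [0,0,1],
    [0,0,1],
    [-0.394,-0.894,0],
    [-0.394,-0.894,0],
    [-0.394,-0.894,0],
    [-0.394,-0.894,0],
    [-0.394,-0.894,0]
  ],
  "rotation": [
    [0,0,0],
    [0,0,0],
    [0,0,0],
    [0,0,0],
    [0,0,0],
    [0,0,0],
    [0,0,0],
    [0,0,0],
    [0,0,0],
    [0,0,0],
    [0,0,0],
    [0,0,0]
  ],
  "grip": [1,1,1,1,1,1,1,1,1,1,1,1]
}}

```text
time: 25.2
ee_pos: [0.5304, -0.0269, 0.1689]
tcp_rot: [-180.0, -0.1, 169.9]
wrist_force: [0.1, -0.1, -0.4]
opening: 0.0333
grasp_force: 29.9
```

Call:
{"api": "carry_out", "payload": {
  "linear": [
    [-0.394,-0.894,0],
    [-0.394,-0.894,0],
    [-0.394,-0.894,0],
    [-0.394,-0.894,0],
    [-0.394,-0.894,0],
    [-0.394,-0.894,0],
    [-0.394,-0.894,0],
    [-0.394,-0.894,0],
    [-0.394,-0.894,0],
    [-0.394,-0.894,0],
    [-0.394,-0.894,0],
    [0,0,0]
  ],
  "rotation": [
    [0,0,0],
    [0,0,0],
    [0,0,0],
    [0,0,0],
    [0,0,0],
    [0,0,0],
    [0,0,0],
    [0,0,0],
    [0,0,0],
    [0,0,0],
    [0,0,0],
    [0,0,0]
  ],
  "grip": [1,1,1,1,1,1,1,1,1,1,1,1]
}}

```text
time: 26.4
ee_pos: [0.4432, -0.2239, 0.1689]
tcp_rot: [-180.0, -0.1, 169.8]
wrist_force: [0.3, 0.2, -0.4]
opening: 0.0329
grasp_force: 30.0
```

Call:
{"api": "carry_out", "payload": {
  "linear": [
    [0,0,0],
    [0,0,0]
  ],
  "rotation": [
    [0,0,0],
    [0,0,0]
  ],
  "grip": [1,1]
}}

```text
time: 26.6
ee_pos: [0.4447, -0.2218, 0.1695]
tcp_rot: [180.0, -0.0, 169.9]
wrist_force: [0.9, 0.2, -0.1]
opening: 0.0331
grasp_force: 30.0
```

Call:
{"api": "carry_out", "payload": {
  "linear": [
    [0.04,-0.03,-0.5],
    [0,0,-1],
    [0,0,-1],
    [0,0,-1],
    [0,0,-1],
    [0,0,-0.8],
    [0,0,-0.5],
    [0,0,-0.2],
    [0,0,-0.15],
    [0,0,0],
    [0,0,0]
  ],
  "rotation": [
    [0,0,0],
    [0,0,0],
    [0,0,0],
    [0,0,0],
    [0,0,0],
    [0,0,0],
    [0,0,0],
    [0,0,0],
    [0,0,0],
    [0,0,0],
    [0,0,0]
  ],
  "grip": [1,1,1,1,1,1,1,1,1,1,1]
}}

```text
time: 27.7
ee_pos: [0.446, -0.2229, 0.0475]
tcp_rot: [-180.0, 0.1, 169.9]
wrist_force: [0.1, 0.7, 0.7]
opening: 0.0329
grasp_force: 30.0
```

Call:
{"api": "carry_out", "payload": {
  "linear": [
    [0,0,-0.1],
    [0,0,-0.1],
    [0,0,-0.1],
    [0,0,0],
    [0,0,0]
  ],
  "rotation": [
    [0,0,0],
    [0,0,0],
    [0,0,0],
    [0,0,0],
    [0,0,0]
  ],
  "grip": [1,1,1,1,1]
}}

```text
time: 28.2
ee_pos: [0.4456, -0.2228, 0.0408]
tcp_rot: [180.0, -0.0, 169.9]
wrist_force: [0.1, 0.5, -1.0]
opening: 0.0333
grasp_force: 30.0
```

Call:
{"api": "carry_out", "payload": {
  "linear": [
    [0,0,-0.05],
    [0,0,-0.04],
    [0,0,0],
    [0,0,0]
  ],
  "rotation": [
    [0,0,0],
    [0,0,0],
    [0,0,0],
    [0,0,0]
  ],
  "grip": [1,1,1,1]
}}

```text
time: 28.6
ee_pos: [0.4458, -0.2229, 0.0399]
tcp_rot: [-180.0, 0.0, 169.9]
wrist_force: [-2.1, 1.0, 6.3]
opening: 0.0329
grasp_force: 30.6
```

Call:
{"api": "carry_out", "payload": {
  "linear": [
    [0,0,0],
    [0,0,0],
    [0,0,0],
    [0,0,0.3],
    [0,0,1],
    [0,0,1],
    [0,0,1],
    [0,0,1],
    [0,0,1],
    [0,0,1],
    [0,0,1],
    [-0.018,0.965,0]
  ],
  "rotation": [
    [0,0,0],
    [0,0,0],
    [0,0,0],
    [0,0,0],
    [0,0,0],
    [0,0,0],
    [0,0,0],
    [0,0,0],
    [0,0,0],
    [0,0,0],
    [0,0,0],
    [0,0,0]
  ],
  "grip": [-0.4,-0.4,-0.4,-0.4,-0.4,-0.4,-0.4,-0.4,-1,-1,-1,-1]
}}

```text
time: 29.8
ee_pos: [0.4462, -0.2048, 0.1881]
tcp_rot: [-179.9, 0.2, 169.8]
wrist_force: [-0.1, -0.1, -0.3]
opening: 0.0853
grasp_force: 0.0
```

Call:
{"api": "carry_out", "payload": {
  "linear": [
    [-0.018,0.965,0],
    [-0.018,0.965,0],
    [-0.018,0.965,0],
    [-0.018,0.965,0],
    [-0.018,0.965,0],
    [-0.018,0.965,0],
    [-0.018,0.965,0],
    [-0.018,0.965,0],
    [-0.018,0.965,0],
    [-0.018,0.965,0],
    [-0.018,0.965,0],
    [-0.018,0.965,0]
  ],
  "rotation": [
    [0,0,0.8],
    [0,0,0.8],
    [0,0,0.8],
    [0,0,0.8],
    [0,0,0.8],
    [0,0,0.8],
    [0,0,0.8],
    [0,0,0.8],
    [0,0,0.8],
    [0,0,0.8],
    [0,0,0.8],
    [0,0,0.8]
  ],
  "grip": [-1,-1,-1,-1,-1,-1,-1,-1,-1,-1,-1,-1]
}}

```text
time: 31.0
ee_pos: [0.4409, 0.0289, 0.1855]
tcp_rot: [-180.0, 0.0, -113.0]
wrist_force: [-0.3, 0.1, 0.1]
opening: 0.0851
grasp_force: 0.0
```

Call:
{"api": "carry_out", "payload": {
  "linear": [
    [-0.018,0.965,0],
    [-0.018,0.965,0],
    [0,0,0],
    [0,0,0]
  ],
  "rotation": [
    [0,0,0],
    [0,0,0],
    [0,0,0],
    [0,0,0]
  ],
  "grip": [-1,-1,-1,-1]
}}

```text
time: 31.4
ee_pos: [0.4402, 0.0667, 0.1853]
tcp_rot: [-180.0, -0.0, -113.2]
wrist_force: [0.0, -0.2, -0.8]
opening: 0.0851
grasp_force: 0.0
```

Run:
```python
from h import *
o=bot.get_obs();print(o["ee_pos"],o["tcp_rot"],o["q"])
m=bot.camera_model("wrist");im=bot.camera("wrist");cv2.imwrite("pics/w5.png",im)
hsv=cv2.cvtColor(im,cv2.COLOR_BGR2HSV)
for th in(140,190,210,225):
  w=(hsv[...,1]<50)&(hsv[...,2]>th); w[265:]=0
  for c in blobs(w,800,1e5): print(th,c[:,0].min(0),c[:,0].max(0),rect(ray(m,c[:,0],.052)))
```

```text
[0.44022603 0.06667967 0.18533212] [-1.79986645e+02 -1.01635577e-02 -1.13195280e+02] [ 8.62269868e+00 -1.01176608e+01 -1.04527718e+01  8.96588996e+01
 -1.56771005e-02 -5.81820235e+01]
140 [238 143] [279 222] (array([440.8,  66.3]), array([69.2, 34.8]), 67.7)
140 [0 0] [217  68] (array([500.3, -84.2]), array([172.,   8.]), -10.0)
140 [0 0] [59 25] (array([ 543.3, -118.7]), array([45.5, 16.3]), -23.3)
190 [238 144] [279 222] (array([440.8,  66.7]), array([68.4, 34.5]), 67.7)
190 [0 0] [217  68] (array([500.4, -84.1]), array([171.8,   7.8]), -10.0)
190 [0 0] [59 24] (array([ 543.2, -119. ]), array([45.2, 15.7]), -23.3)
210 [238 144] [279 221] (array([440.5,  66.4]), array([67.4, 34.4]), 67.6)
225 [238 144] [279 221] (array([440.4,  66.4]), array([67.4, 34.1]), 67.7)
```

View pics/w5.png

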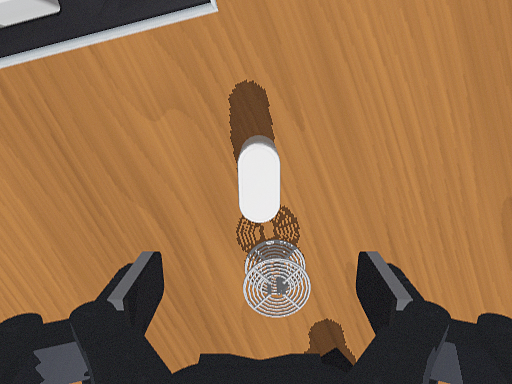

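The twin's lid sits at px (238–279, 144–222), aligned with the tool at (440.6, 66.5) and yaw about 67.

Call:
{"api": "carry_out", "payload": {
  "linear": [
    [0.02,0,0],
    [0,0,-1],
    [0,0,-1],
    [0,0,-1],
    [0,0,-1],
    [0,0,-1],
    [0,0,-1],
    [0,0,-1],
    [0,0,-0.65],
    [0,0,0],
    [0,0,0],
    [0,0,0]
  ],
  "rotation": [
    [0,0,0.04],
    [0,0,0],
    [0,0,0],
    [0,0,0],
    [0,0,0],
    [0,0,0],
    [0,0,0],
    [0,0,0],
    [0,0,0],
    [0,0,0],
    [0,0,0],
    [0,0,0]
  ],
  "grip": [-1,-1,-1,-1,-1,-1,-1,-1,-1,-1,1,1]
}}

```text
time: 32.65
ee_pos: [0.4414, 0.0667, 0.0332]
tcp_rot: [-179.9, 0.0, -113.0]
wrist_force: [0.4, -0.0, 0.3]
opening: 0.0592
grasp_force: 0.0
```

Call:
{"api": "carry_out", "payload": {
  "linear": [
    [0,0,0],
    [0,0,0],
    [0,0,0],
    [0,0,0],
    [0,0,0],
    [0,0,0],
    [0,0,0]
  ],
  "rotation": [
    [0,0,0],
    [0,0,0],
    [0,0,0],
    [0,0,0],
    [0,0,0],
    [0,0,0],
    [0,0,0]
  ],
  "grip": [1,1,1,1,1,1,1]
}}

```text
time: 33.35
ee_pos: [0.4413, 0.0668, 0.033]
tcp_rot: [-179.9, 0.0, -112.9]
wrist_force: [-0.5, -0.3, 5.7]
opening: 0.0358
grasp_force: 31.4
```

Call:
{"api": "carry_out", "payload": {
  "linear": [
    [0,0,1],
    [0,0,1],
    [0,0,1],
    [0,0,1],
    [0,0,1],
    [0,0,1],
    [0,0,1],
    [0.091,-0.911,0],
    [0.091,-0.911,0],
    [0.091,-0.911,0],
    [0.091,-0.911,0],
    [0.091,-0.911,0]
  ],
  "rotation": [
    [0,0,0],
    [0,0,0],
    [0,0,0],
    [0,0,0],
    [0,0,0],
    [0,0,0],
    [0,0,-0.8],
    [0,0,-0.8],
    [0,0,-0.8],
    [0,0,-0.8],
    [0,0,-0.8],
    [0,0,-0.8]
  ],
  "grip": [1,1,1,1,1,1,1,1,1,1,1,1]
}}

```text
time: 34.55
ee_pos: [0.4497, -0.0251, 0.1721]
tcp_rot: [180.0, -0.0, -151.6]
wrist_force: [0.9, 0.9, -1.1]
opening: 0.0355
grasp_force: 30.7
```

Call:
{"api": "carry_out", "payload": {
  "linear": [
    [0.091,-0.911,0],
    [0.091,-0.911,0],
    [0.091,-0.911,0],
    [0.091,-0.911,0],
    [0.091,-0.911,0],
    [0.091,-0.911,0],
    [0,0,0],
    [0,0,0],
    [0,0,0]
  ],
  "rotation": [
    [0,0,-0.8],
    [0,0,-0.8],
    [0,0,-0.8],
    [0,0,-0.8],
    [0,0,-0.8],
    [0,0,-0.8],
    [0,0,-0.05],
    [0,0,0],
    [0,0,0]
  ],
  "grip": [1,1,1,1,1,1,1,1,1]
}}

```text
time: 35.45
ee_pos: [0.4606, -0.1331, 0.1721]
tcp_rot: [180.0, -0.0, 170.0]
wrist_force: [0.4, 0.4, -0.6]
opening: 0.0357
grasp_force: 30.7
```

Call:
{"api": "carry_out", "payload": {
  "linear": [
    [0.03,-0.03,-0.5],
    [0,0,-1],
    [0,0,-1],
    [0,0,-1],
    [0,0,-1],
    [0,0,-0.8],
    [0,0,-0.5],
    [0,0,-0.2],
    [0,0,-0.15],
    [0,0,0],
    [0,0,0]
  ],
  "rotation": [
    [0,0,0],
    [0,0,0],
    [0,0,0],
    [0,0,0],
    [0,0,0],
    [0,0,0],
    [0,0,0],
    [0,0,0],
    [0,0,0],
    [0,0,0],
    [0,0,0]
  ],
  "grip": [1,1,1,1,1,1,1,1,1,1,1]
}}

```text
time: 36.55
ee_pos: [0.4617, -0.1344, 0.0497]
tcp_rot: [-180.0, 0.1, 169.9]
wrist_force: [0.7, 0.2, -0.6]
opening: 0.0354
grasp_force: 30.7
```

Call:
{"api": "carry_out", "payload": {
  "linear": [
    [0,0,-0.1],
    [0,0,-0.1],
    [0,0,-0.1],
    [0,0,0],
    [0,0,0]
  ],
  "rotation": [
    [0,0,0],
    [0,0,0],
    [0,0,0],
    [0,0,0],
    [0,0,0]
  ],
  "grip": [1,1,1,1,1]
}}

```text
time: 37.05
ee_pos: [0.4613, -0.1343, 0.0431]
tcp_rot: [-180.0, -0.0, 169.9]
wrist_force: [-0.3, -0.8, -0.8]
opening: 0.0358
grasp_force: 30.7
```

Call:
{"api": "carry_out", "payload": {
  "linear": [
    [0,0,-0.06],
    [0,0,-0.04],
    [0,0,0],
    [0,0,0]
  ],
  "rotation": [
    [0,0,0],
    [0,0,0],
    [0,0,0],
    [0,0,0]
  ],
  "grip": [1,1,1,1]
}}

```text
time: 37.45
ee_pos: [0.4614, -0.1344, 0.042]
tcp_rot: [-180.0, 0.0, 169.9]
wrist_force: [-3.6, -0.1, 8.4]
opening: 0.0355
grasp_force: 31.7
```

Contact with the floor is at the expected height. I'll release, lift, and move aside clear of the tray for the final check.

Call:
{"api": "carry_out", "payload": {
  "linear": [
    [0,0,0],
    [0,0,0],
    [0,0,0],
    [0,0,0.3],
    [0,0,1],
    [0,0,1],
    [0,0,1],
    [0,0,1],
    [0,0,1],
    [0,0,1],
    [0,0,1],
    [-0.2,1,0.5]
  ],
  "rotation": [
    [0,0,0],
    [0,0,0],
    [0,0,0],
    [0,0,0],
    [0,0,0],
    [0,0,0],
    [0,0,0],
    [0,0,0],
    [0,0,0],
    [0,0,0],
    [0,0,0],
    [0,0,0]
  ],
  "grip": [-0.4,-0.4,-0.4,-0.4,-0.4,-0.4,-0.4,-0.4,-0.4,-0.4,-0.4,-0.4]
}}

```text
time: 38.65
ee_pos: [0.4579, -0.1153, 0.199]
tcp_rot: [-180.0, 0.1, 169.8]
wrist_force: [-0.6, 0.7, 0.3]
opening: 0.0599
grasp_force: 0.0
```

Call:
{"api": "carry_out", "payload": {
  "linear": [
    [-0.4,1,0],
    [-0.4,1,0],
    [-0.4,1,0],
    [-0.4,1,0],
    [-0.4,1,0],
    [-0.4,1,0],
    [-0.4,1,0],
    [-0.4,1,0],
    [-0.4,1,0],
    [0,0,0],
    [0,0,0]
  ],
  "rotation": [
    [0,0,0],
    [0,0,0],
    [0,0,0],
    [0,0,0],
    [0,0,0],
    [0,0,0],
    [0,0,0],
    [0,0,0],
    [0,0,0],
    [0,0,0],
    [0,0,0]
  ],
  "grip": [-0.4,-0.4,-0.4,-0.4,-0.4,-0.4,-0.4,-0.4,-0.4,-0.4,-0.4]
}}

```text
time: 39.75
ee_pos: [0.3853, 0.0659, 0.1975]
tcp_rot: [180.0, 0.0, 169.9]
wrist_force: [0.3, -0.8, 0.3]
opening: 0.0599
grasp_force: 0.0
```

Run:
```python
from h import *
t=bot.camera("top");s=bot.camera("scene")
a=cv2.resize(t[140:290,90:410],(640,300),interpolation=cv2.INTER_CUBIC);b=cv2.resize(s[140:260,100:420],(640,240),interpolation=cv2.INTER_CUBIC)
cv2.imwrite("pics/f1.png",np.vstack([a,b]))
```

```text
(no output)
```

View pics/f1.png

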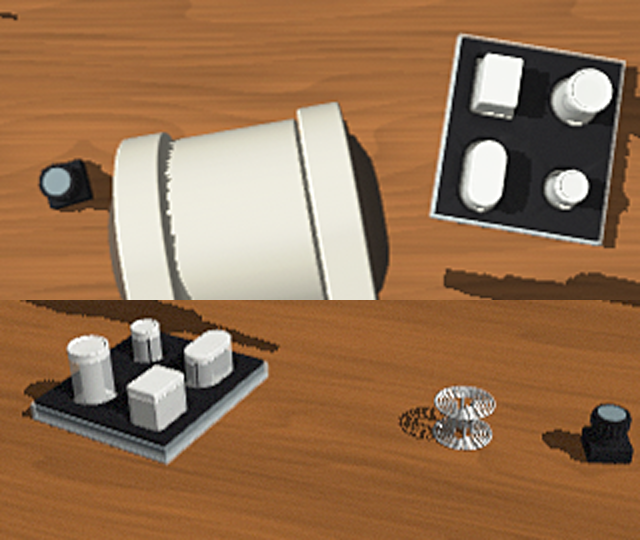

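All four canisters stand upright in their own cut-outs, and the reel and loupe haven't moved. The floor contact heights matched the 9 mm floor each time.

```bash
python3 -c "
from workcell import bot
print(bot.job_done())"
```

```text
the job is handed in; nothing more can be done
None
```

I set all four film canisters upright in their matching cut-outs, left the reel and loupe where they were, and handed the job in at about 40 s; the hand-in returned no verdict.

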